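# Bring the fossil trolley tray to the photo stage

### The job

Take the carrying tray by its red grip, lift it and bring it to the photo stage, and by tilting it a little roll the free-running fossil trolley to the green middle of the tray without letting it run against either end board. With the tray still held in clear air over the stage, keep the trolley's centre over the green for a good four seconds, then put the tray down flat and square between the yellow corner marks with the trolley at rest, its centre still over the green, and let go. Do not touch the trolley or its fossil, and leave the jar, brush and skull cap as they are.

Things in the scene. Friction and masses are not known exactly. Their poses are not given: they have to be found in the camera images.
- tray: Loose carrying tray, 320 mm long (its y), 104 mm wide (its x), 0.30 kg without the trolley. Origin: centre of its underside; z up; the red grip on its -x side faces the robot. Two straight rails along y carry the trolley. A green band over floor and rails marks the middle, y = -30 to 30 mm. End boards 68 mm high.
- trolley (a joint): Where the trolley is along the rails (m): 0 in the tray's middle, positive towards the tray's +y; it runs against the end boards at -0.110 and +0.110. At rest at first at 0.045 to 0.090. It rolls almost without friction (0.0025 N, drag 0.02 N per m/s), so on level rails it runs on: rails tilted by a rad drive it downhill at 9.8 a m/s2, tray acceleration along y drives it back by as much.
- fossil (a point): Top of the brown dome-shaped fossil fixed on the trolley, over the trolley's centre, 88 mm above the tray's underside. The dark trolley with four black wheels is 80 mm long (y), 72 mm wide, with a white line across its centre; about 0.26 kg (0.20 to 0.34) with the fossil. It cannot come off the rails. Axes as the tray's.
- tray_grip (a point): Grip point, tray x = -90, y = 0, z = 52 mm, on the red bar that runs along the tray's x (x = -130 to -50 mm), 24 mm wide in y, z = 31 to 71 mm. Take it from above, fingers closing along the tray's y, with 40 N or more. Turning the tray here about its +x axis raises the +y end, so the trolley rolls to -y.
- stage: Photo stage fixed to the bench: dark flat plinth 150 mm (its x) by 370 mm (its y), 20 mm high, grey field 112 by 330 mm with yellow corner marks for the tray. Origin: centre of its underside. A black camera on a post takes up stage x = 97 to 173 mm, 75 mm in y, 143 mm high.
- stage_top (a point): Centre of the plinth's top face (20 mm above the bench): the centre of the tray's underside belongs here, the tray's y along the stage's y, grip towards the robot. Axes as the stage's.
- jar: Bystander: closed jar of glue, 56 mm in diameter, 75 mm high. Origin: centre of its underside. Leave alone.
- brush: Bystander: brush lying on the bench nearest the robot. Leave alone.
- skullcap: Bystander: plaster cast of a skull cap, 124 mm wide, 64 mm high. Origin: centre of its underside. Leave alone.

How it is judged (in metres and radians):
On the way, in this order (a step that is already met when the one before it is completed fails the run):
1. the tray is lifted clear of the bench (height (world z) of tray above 0.032 m), for 0.2 s.
2. held in clear air over the photo stage, the trolley stays over the green middle for 3.5 s (horizontal distance between tray and stage below 0.06 m and height (world z) of tray above 0.032 m and value of joint trolley between -0.03 and 0.03 m), for 3.5 s.
At the end, for the whole second after the job is handed in: The tray stands flat on the photo stage, centred within 30 mm and square within 0.17 rad, released and at rest (under 20 mm/s); the trolley rests (under 15 mm/s) with its centre within 34 mm of the tray's middle (horizontal distance between tray and stage below 0.03 m and angle between the y axis of tray and the y axis of stage, either way round below 0.17 rad and height (world z) of tray between 0.012 and 0.026 m and angle between tray's own z axis and vertical below 0.05 rad and value of joint trolley between -0.034 and 0.034 m and velocity of joint trolley between -0.015 and 0.015 m/s and linear speed of tray below 0.02 m/s); the robot touches nothing.
It fails at once if the trolley runs against an end board (value of joint trolley above 0.108 m or value of joint trolley below -0.108 m).
It fails at once if the robot touches the trolley or its fossil (contact force between trolley and the fingers above 0.3 N or contact force between trolley and the arm above 0.3 N).
It fails at once if the tray is tipped by more than 0.35 rad (angle between tray's own z axis and vertical above 0.35 rad).
It fails at once if the jar, brush or skull cap is moved (over 25 mm) (distance of any of jar, brush, skullcap from where it was at the start of the episode above 0.025 m).
It also fails if it takes over 61 s, if anything falls off the work surface, if the arm or the gripper's body presses on something with over 40 N, if the wrist force passes 120 N, or if a joint passes its speed limit or range.

### The arm

A 6-joint arm with a two-finger parallel gripper is mounted at the origin on the work surface. World frame = base frame: x ahead of the robot, y to its left, z up, the work surface at z = 0. Lengths are in m, angles in degrees, forces in N, time in s.
With the tool pointing down it reaches from about 0.25 to 0.725 m from the base axis. Payload 9.7 kg.
Tool frame: the origin (TCP) lies between the finger pads; the fingertips stand 19 mm ahead of it and the grasp point (between the pads) is the TCP; z points along the fingers, y is the line along which they close (so a half turn about z gives the same grasp; the last joint's range is limited). The gripper opens to 85 mm and grips with 20 to 120 N. Pads are 22 mm wide; open, the fingers measure 114 mm over their backs; the gripper's body (76 mm by 85 mm) begins 54 mm behind the grasp point. The pads swing forward as they close: fully open they stand 13 mm farther back than shut.
Start: joints at [75.688, 4.979, 10.078, 95.1, 0, 90], TCP at [0.136, 0.533, 0.25] pointing down, gripper open.
Joint ranges: [-179.16, 179.16], [-48.56, 103.87], [-65.8, 70.77], [-126.05, 130.52], [-82.76, 87.17], [-180, 180]. Speed limits (degrees/s): [127.2, 127.2, 147.25, 180, 180, 180].

### API

Orientations are given as [roll, pitch, yaw] about the fixed x, y, z axes, in that order (R = Rz(yaw) Ry(pitch) Rx(roll)).
In Python, from workcell import bot gives the robot as it stands. The module is installed in compiled form; this text tells all that it offers.
- The arm moves only by the shell command python3 -m crank 'ROWS' [OPENING] [FORCE]. ROWS is JSON, a list that holds one entry, the list of rows, each a list of 6 numbers: the shift along the world's x, y, z as a fraction of full scale, then the turn, a rotation vector about the world's x, y, z as a fraction of full scale. In form: [[[x, y, z, wx, wy, wz], ...]]. A call has 1 to 20 rows; each row shifts and turns the commanded pose from where the row before left it; what a row does not reach is not made up. Full scale, the value 1, is 20 mm for a shift and 0.12 rad for a turn. A row lasts 1/12 s, in which the tool goes at most 41.7 mm and 7.16 degrees, less where a joint would pass 70% of its speed; a pose out of reach is approached as far as the arm can. A call with a number of a shift or a turn outside -1 to 1 is refused whole. A call with a gripper value outside its range is refused whole. OPENING is the opening, from 0 (shut) to 1 (fully open), set as the call begins (- or left out, the last holds). The fingers move at their own pace and stop on an object; FORCE is the grip in N (left out, the last holds). Time passes only in rows, so rows that do not move let the fingers close. It gives the time, the measured TCP pose, the force, the opening and the grip force at its end, in the units of the state.
- bot.get_obs(): the state, without advancing time (a new reading comes with each control period).
- bot.camera(name): name is "scene" or "top" or "wrist"; returns the picture (400x640x3 uint8, red, green, blue); there is no depth.
- bot.camera_model(name): a dict with "vertical_fov" (degrees; the focal length in pixels is half the picture's height over the tangent of half this angle, whatever the lens; pixels are square), "cx", "cy" (the principal point, pixels), "R" (3x3) and "t" (3): a world point X has camera coordinates R X + t. Camera axes: x right, y down, z forward; pixel columns grow to the right and rows downward; lengths in m; the calibration is good to about 2 mm. A picture is of the moment at which its call begins: read the wrist's pose just before it. camera_model takes no time and is no camera call; for the wrist camera it gives the pose at the moment of the call.
- bot.job_done(): hands the job in; it is judged then, once.
The state is a dict: "time": time; "q": joint angles; "qd": joint speeds; "joint_efforts": joint torques, N m; "ee_pos": TCP position; "tcp_rot": TCP orientation; "wrist_force": force on the tool from outside, world axes, zero at the start; "torque": the same for the moment, N m; "opening": finger opening in m; "grasp_force": force on a finger pad.
Only numpy, scipy, OpenCV 4.12 (cv2) and the standard library are available. Lean on these libraries where they do the work, as an engineer would, in place of code of your own. Each camera call takes 0.05 s, during which the arm holds its last target. There are 200 camera calls.

## Working session

There is one attempt and no reset: what is moved stays moved. The work goes in short steps, Python scripts to look and compute and a shell command to move; the robot and the scene stay as the last step left them, time stands still between calls to the robot, and variables do not carry over. Pictures are saved under pics/ and viewed, at most 10 in all, crops included, and the job is handed in when it is done.

```bash
mkdir -p pics; python3 - <<'E'
from workcell import bot
import cv2
o=bot.get_obs();print({k:o[k] for k in('time','ee_pos','tcp_rot','opening','q')})
for n in('scene','top'):
    cv2.imwrite(f'pics/{n}0.png',bot.camera(n)[:,:,::-1]);m=bot.camera_model(n);print(n,m)
E
```

```text
{'time': 0.0, 'ee_pos': array([0.13592678, 0.53273802, 0.24958275]), 'tcp_rot': array([-1.79924542e+02, -7.82868195e-04,  1.65685218e+02]), 'opening': 0.08535444723922653, 'q': array([7.56861333e+01, 5.01166527e+00, 1.00350271e+01, 9.50988200e+01,
       7.84072417e-04, 9.00009139e+01])}
scene {'vertical_fov': 52.460519844135305, 'cx': 320.1458563646901, 'cy': 204.1482424762129, 'R': array([[-0.59451918,  0.80399217, -0.01198069],
       [ 0.67251854,  0.4890221 , -0.55549636],
       [-0.44075591, -0.33831047, -0.83143265]]), 't': array([ 0.46274901, -0.26760689,  1.21476696])}
top {'vertical_fov': 53.069738424045646, 'cx': 321.2652463237395, 'cy': 194.33124943337964, 'R': array([[-0.02621345, -0.99964201,  0.00535866],
       [-0.98423294,  0.02487064, -0.17511985],
       [ 0.17492389, -0.00986466, -0.98453254]]), 't': array([-0.12421315,  0.57795305,  1.16880074])}
```

View pics/top0.png

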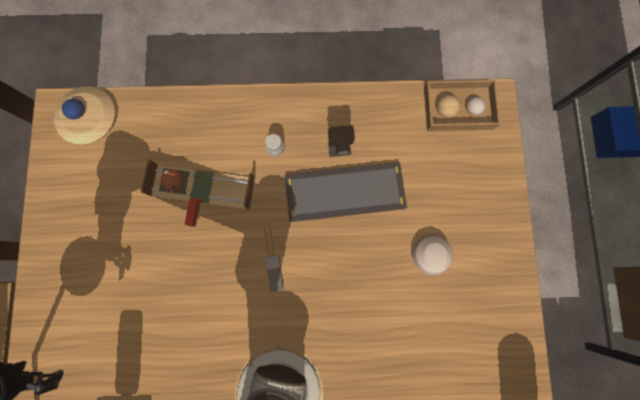

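View pics/scene0.png

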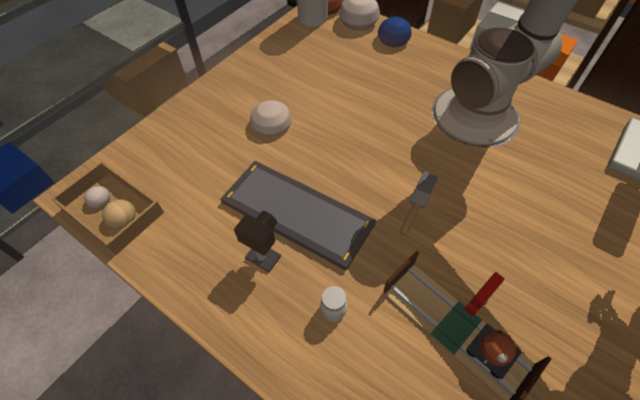

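The top view shows the tray at (200,185) with its grip at (193,211) and the trolley left of the green at (174,181). The stage is at (346,190), the jar at (274,143) between them, and the brush at (274,260).

```bash
python3 - <<'E'
import cv2
a=cv2.imread('pics/top0.png')
cv2.imwrite('pics/c1.png',cv2.resize(a[145:235,130:265],(780,520),interpolation=cv2.INTER_CUBIC))
cv2.imwrite('pics/c2.png',cv2.resize(a[145:235,280:415],(780,520),interpolation=cv2.INTER_CUBIC))
E
```

```text
(no output)
```

View pics/c1.png

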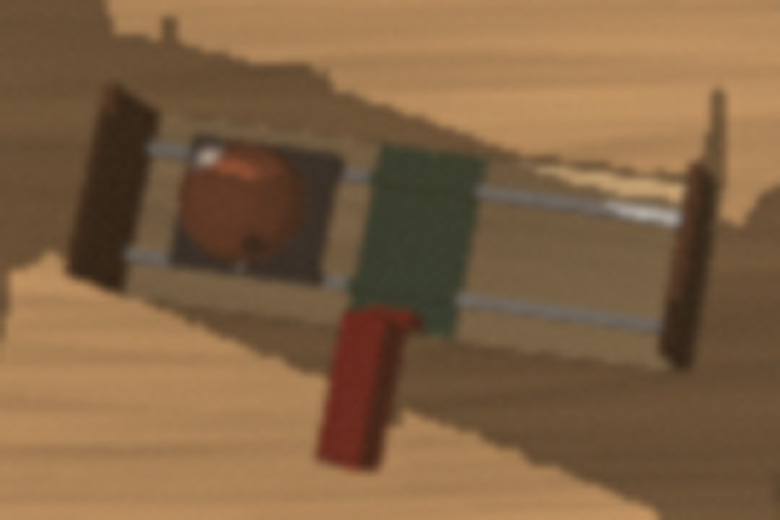

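View pics/c2.png

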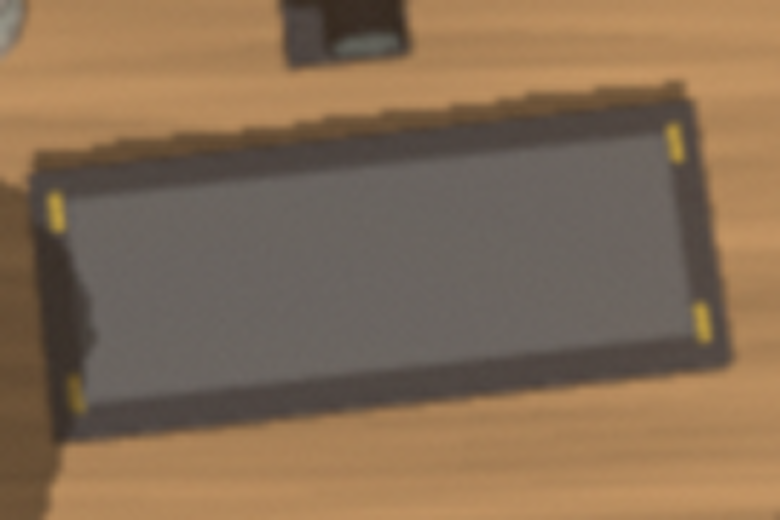

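The first crop shows the grip's top centreline running (370,310) to (340,463), the green band's near edge at (352,308)-(455,335), and the fossil dome at (242,203). The second shows the stage's top corners at (30,172), (690,98), (733,362) and (58,440).

```bash
cat >h.py <<'E'
import numpy as np
from workcell import bot
def ray(n,u,v,z,m=None):
    m=m or bot.camera_model(n); f=200/np.tan(np.radians(m['vertical_fov']/2))
    d=m['R'].T@[(u-m['cx'])/f,(v-m['cy'])/f,1]; c=-m['R'].T@m['t']
    return c+d*(z-c[2])/d[2]
def proj(n,X,m=None):
    m=m or bot.camera_model(n); f=200/np.tan(np.radians(m['vertical_fov']/2))
    p=m['R']@X+m['t']; return np.array([m['cx']+f*p[0]/p[2],m['cy']+f*p[1]/p[2]])
E
python3 - <<'E'
from h import *
s=780/135
A=lambda u,v,z,ox,oy=145:ray('top',ox-.5+u/s,oy-.5+v/s,z)
S=[A(u,v,.02,280) for u,v in[(30,172),(690,98),(733,362),(58,440)]]
print('stage',np.round(S,3),np.mean(S,0)); d=S[0]+S[3]-S[1]-S[2]; print('y axis yaw',np.degrees(np.arctan2(-d[0],d[1])),np.linalg.norm(d)/2)
g1,g2=A(370,310,.071,130),A(340,463,.071,130); d=g1-g2
print('grip',g1,g2,(g1+g2)/2,np.linalg.norm(d),np.degrees(np.arctan2(d[1],d[0])))
F=[A(u,v,.01,130) for u,v in[(127,288),(662,368)]];d=F[0]-F[1];print('floor edge',F,np.linalg.norm(d),np.degrees(np.arctan2(-d[0],d[1])))
B=[A(u,v,.068,130) for u,v in[(110,85),(68,272),(660,362),(695,165)]]
print('boards',np.round(B,3),np.mean(B,0))
d=B[0]+B[1]-B[2]-B[3];print(np.linalg.norm(d)/2,np.degrees(np.arctan2(-d[0],d[1])))
print('fossil',A(242,203,.085,130))
E
```

```text
stage [[ 0.647 -0.026  0.02 ]
 [ 0.68  -0.389  0.02 ]
 [ 0.533 -0.403  0.02 ]
 [ 0.5   -0.039  0.02 ]] [ 0.59003338 -0.2141826   0.02      ]
y axis yaw 5.149885188343658 0.36479999865205004
grip [0.5691152  0.24275391 0.071     ] [0.49017015 0.25570806 0.071     ] [0.52964268 0.24923098 0.071     ] 0.0800008185475758 -9.318665080764456
floor edge [array([0.59534474, 0.3941564 , 0.01      ]), array([0.54397736, 0.10310981, 0.01      ])] 0.2955447928633589 -10.009167380778406
boards [[0.693 0.384 0.068]
 [0.594 0.401 0.068]
 [0.539 0.093 0.068]
 [0.643 0.076 0.068]] [0.61704958 0.23851715 0.068     ]
0.31224680563447976 -9.769568897356558
fossil [0.62422733 0.30577969 0.085     ]
```

```bash
python3 -m crank '[[[0.98,-0.71,0,0,0,0.034],[0.98,-0.71,0,0,0,0.034],[0.98,-0.71,0,0,0,0.034],[0.98,-0.71,0,0,0,0.034],[0.98,-0.71,0,0,0,0.034],[0.98,-0.71,0,0,0,0.034],[0.98,-0.71,0,0,0,0.034],[0.98,-0.71,0,0,0,0.034],[0.98,-0.71,0,0,0,0.034],[0.98,-0.71,0,0,0,0.034],[0.98,-0.71,0,0,0,0.034],[0.98,-0.71,0,0,0,0.034],[0.98,-0.71,0,0,0,0.034],[0.98,-0.71,0,0,0,0.034],[0.98,-0.71,-0.5,0,0,0.034],[0.98,-0.71,-0.5,0,0,0.034],[0.98,-0.71,-0.5,0,0,0.034],[0.98,-0.71,-0.5,0,0,0.034],[0.98,-0.71,-0.5,0,0,0.034],[0.98,-0.71,-0.5,0,0,0.034]]]' 1 100; python3 - <<'E'
from h import *
import cv2
o=bot.get_obs();print(o['time'],o['ee_pos'],o['tcp_rot'])
cv2.imwrite('pics/w1.png',bot.camera('wrist')[:,:,::-1]);m=bot.camera_model('wrist');print(m)
E
```

```text
time: 1.77
ee_pos: [0.5287, 0.248, 0.1894]
tcp_rot: [-180.0, -0.0, 170.4]
wrist_force: [-0.5, 0.0, 0.3]
opening: 0.0855
grasp_force: 0.0
1.7667 [0.52869468 0.24797503 0.18936489] [-1.79977387e+02 -3.48295779e-02  1.70368582e+02]
{'vertical_fov': 61.56291935772086, 'cx': 319.1263775362799, 'cy': 201.59051524306489, 'R': array([[ 0.16913423,  0.98559125, -0.00187187],
       [ 0.94180183, -0.16105924,  0.29507495],
       [ 0.29052181, -0.05167021, -0.95547228]]), 't': array([-0.33203701, -0.48082132,  0.17725931])}
```

View pics/w1.png

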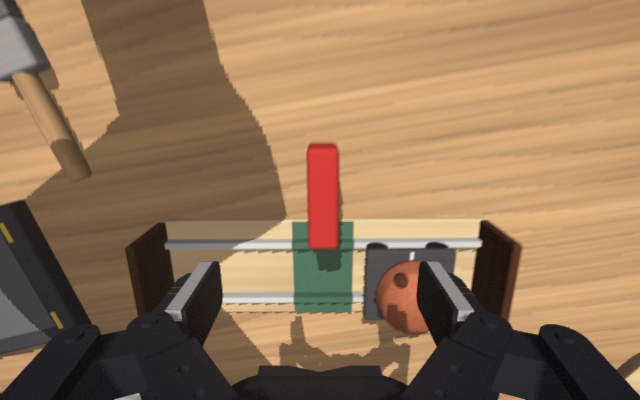

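The wrist view shows the grip bar at (308–338, 145–248), square to the picture. The trolley's white line is at (412,255) and the green band spans columns 292–353.

```bash
python3 - <<'E'
from h import *
a,b=ray('wrist',322.5,146,.071),ray('wrist',323.5,247,.071)
d=b-a;print(a,b,(a+b)/2,np.linalg.norm(d),np.degrees(np.arctan2(d[1],d[0])))
l,r=ray('wrist',165,247,.015),ray('wrist',481,244,.015);d=r-l;print(l,r,np.linalg.norm(d),np.degrees(np.arctan2(-d[0],d[1])))
c=(a+b)/2
for z in(.03,.04):print(ray('wrist',412,255,z))
E
```

```text
[0.49001548 0.25536838 0.071     ] [0.56744641 0.24310738 0.071     ] [0.52873095 0.24923788 0.071     ] 0.07839566884977969 -8.997934512533584
[0.56746718 0.08900895 0.015     ] [0.61543503 0.38864614 0.015     ] 0.3034524035101205 -9.095106427867137
[0.60787428 0.31927201 0.03      ]
[0.60251568 0.31712319 0.04      ]
```

```bash
python3 -m crank '[[[0,0.06,-0.8,0,0,0.04],[0,0,-0.8,0,0,0],[0,0,-0.8,0,0,0],[0,0,-0.8,0,0,0],[0,0,-0.8,0,0,0],[0,0,-0.8,0,0,0],[0,0,-0.8,0,0,0],[0,0,-0.6,0,0,0],[0,0,-0.4,0,0,0],[0,0,-0.25,0,0,0],[0,0,0,0,0,0]]]' 1 100 && python3 -m crank '[[[0,0,0,0,0,0],[0,0,0,0,0,0],[0,0,0,0,0,0],[0,0,0,0,0,0],[0,0,0,0,0,0],[0,0,0,0,0,0],[0,0,0,0,0,0]]]' 0 110; python3 - <<'E'
from h import *
import cv2
o=bot.get_obs();print(o['time'],o['ee_pos'],o['tcp_rot'],o['torque'])
cv2.imwrite('pics/w2.png',bot.camera('wrist')[:,:,::-1])
E
```

```text
time: 2.73
ee_pos: [0.5276, 0.25, 0.0524]
tcp_rot: [-180.0, -0.1, 170.6]
wrist_force: [-0.1, 0.7, 0.1]
opening: 0.0856
grasp_force: 0.0
time: 3.32
ee_pos: [0.5281, 0.2504, 0.054]
tcp_rot: [180.0, 0.0, 170.7]
wrist_force: [-2.1, 0.8, 5.3]
opening: 0.0229
grasp_force: 108.1
3.3167 [0.52814557 0.25038177 0.05402497] [1.79957138e+02 3.73415758e-02 1.70658263e+02] [0.14251258 0.35179159 0.20055026]
```

View pics/w2.png

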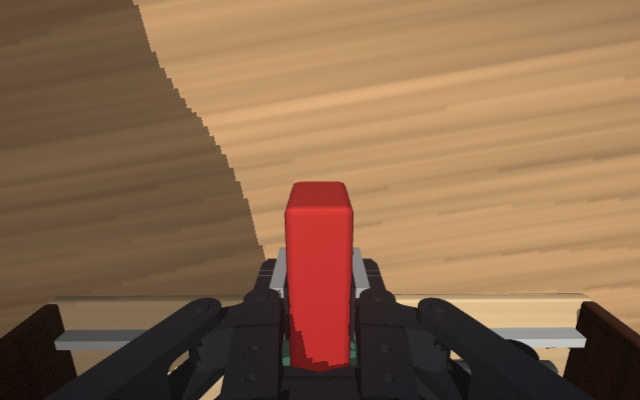

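The grip is held at 23 mm opening with 108 N, and the wrist view is mostly blocked by the fingers. I'll track the fossil in the scene camera instead.

```bash
cat >>h.py <<'E'
import cv2
from scipy.spatial.transform import Rotation as Ro
def tray(o):
    R=Ro.from_euler('xyz',o['tcp_rot'],degrees=True).as_matrix()@np.diag([-1,1,-1.])
    return R,o['ee_pos']+R@[.09,0,-.054]
def track(img,R,p,n='scene',zc=.065,dbg=False,bias=0.):
    P=np.array([proj(n,p+R@[0,s,zc]) for s in np.linspace(-.11,.11,221)])
    h=cv2.cvtColor(img,cv2.COLOR_RGB2HSV).astype(int)
    m=((h[...,0]>=3)&(h[...,0]<=14)&(h[...,1]>120)&(h[...,2]>60)).astype(np.uint8)
    k=np.zeros_like(m); cv2.polylines(k,[P.astype(np.int32)],False,1,36); m&=k
    m=cv2.morphologyEx(m,cv2.MORPH_OPEN,np.ones((3,3),np.uint8))
    c,l,st,ce=cv2.connectedComponentsWithStats(m)
    if c<2: return None
    i=1+np.argmax(st[1:,4]); d=P[-1]-P[0]
    t=((P-ce[i])@d)/np.linalg.norm(d)
    return np.interp(0,t,np.linspace(-.11,.11,221))-bias,st[i,4],ce[i]
def look(n='scene',N=2):
    r=[]
    for _ in range(N):
        o=bot.get_obs();R,p=tray(o);r.append((o['time'],track(bot.camera(n),R,p,n)))
    s=[x[1][0] if x[1] else np.nan for x in r]
    v=(s[-1]-s[0])/max(r[-1][0]-r[0][0],1e-3)
    print('t%.2f s=%s v=%.3f area=%s tilt_x=%.4f tilt_y=%.4f tcp=%s tray=%s yaw=%.2f'%(o['time'],np.round(s,4),v,r[-1][1] and r[-1][1][1],R[2,1],-R[2,0],np.round(o['ee_pos'],4),np.round(p,4),np.degrees(np.arctan2(R[1,0],R[0,0]))))
    return r
E
python3 - <<'E'
from h import *
R,p=tray(bot.get_obs())
for n in('scene','top'): print(n,track(cv2.imread(f'pics/{n}0.png')[:,:,::-1].copy(),R,p,n))
im=cv2.imread('pics/scene0.png')[:,:,::-1]
h=cv2.cvtColor(im.copy(),cv2.COLOR_RGB2HSV);print(h[345,490:508:3],h[295,485])
print([proj('scene',p+R@[0,s,.09]) for s in(-.15,0,.08,.15)])
look()
im=bot.camera('scene');u=im[200:400,340:640];cv2.imwrite('pics/s2.png',cv2.resize(u[:,:,::-1],None,fx=2.6,fy=2.6))
E
```

```text
scene (np.float64(0.08167845545943016), np.int32(716), array([498.78072626, 348.04608939]))
top (np.float64(0.07787538573525174), np.int32(338), array([171.52366864, 179.64201183]))
[[  8 172  95]
 [  9 177 127]
 [  9 174 114]
 [  9 179  81]
 [  9 172  83]
 [  9 178  83]] [  2 225  94]
[array([406.1569113 , 263.34238613]), array([466.63161166, 313.59510337]), array([502.87136202, 343.70928197]), array([537.23719789, 372.26629213])]
t3.42 s=[0.0786 0.0786] v=0.000 area=844 tilt_x=0.0008 tilt_y=-0.0007 tcp=[0.5282 0.2504 0.0541] tray=[6.170e-01 2.359e-01 1.000e-04] yaw=-9.34
```

View pics/s2.png

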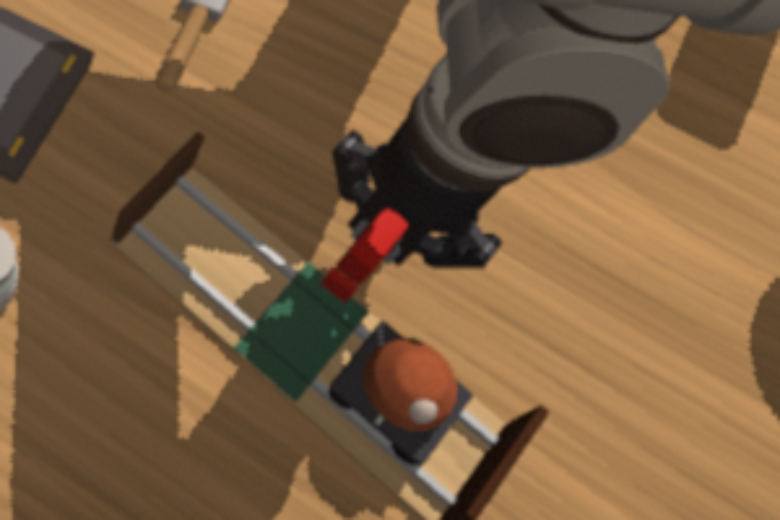

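```bash
python3 -m crank '[[[0,0,0.2,0.04,-0.007,0],[0,0,0.4,0.04,-0.007,0],[0,0,0.5,0,0,0],[0,0,0.6,0,0,0],[0,0,0.5,0,0,0],[0,0,0.3,0,0,0]]]'; python3 -c "from h import *;look()"
```

```text
time: 4.02
ee_pos: [0.5286, 0.2503, 0.1055]
tcp_rot: [179.4, 0.1, 170.6]
wrist_force: [0.5, 0.9, -4.9]
opening: 0.023
grasp_force: 108.0
t4.07 s=[0.074  0.0726] v=-0.027 area=904 tilt_x=0.0116 tilt_y=-0.0029 tcp=[0.5289 0.2505 0.1063] tray=[0.6179 0.2365 0.0525] yaw=-9.37
```

```bash
python3 -m crank '[[[0,0,0.4,0,0,0],[0,-0.05,0.4,0,0,0],[0,-0.1,0.4,0,0,0],[0,-0.15,0.4,0,0,0.02],[-0.02,-0.2,0.4,-0.045,0.008,0.02],[-0.02,-0.25,0.4,-0.045,0.008,0.02]]]'; python3 -c "from h import *;look()"
```

```text
time: 4.62
ee_pos: [0.5272, 0.2347, 0.1523]
tcp_rot: [-179.9, 0.0, 171.1]
wrist_force: [0.4, 0.1, -5.9]
opening: 0.0224
grasp_force: 108.2
t4.67 s=[0.063  0.0605] v=-0.050 area=957 tilt_x=-0.0013 tilt_y=-0.0020 tcp=[0.5276 0.2342 0.154 ] tray=[0.6166 0.2201 0.1002] yaw=-8.95
```

```bash
python3 -m crank '[[[-0.02,-0.3,0,0.1,-0.016,0.035],[-0.02,-0.3,0,0,0,0.035],[-0.02,-0.3,0,0,0,0.035],[-0.02,-0.35,0,0,0,0.035],[-0.02,-0.35,0,-0.08,0.013,0.035],[-0.02,-0.4,0,0,0,0.035],[-0.02,-0.4,0,0,0,0.035],[-0.02,-0.4,0,0,0,0.035],[-0.02,-0.4,0,0,0,0.035],[-0.02,-0.4,0,0,0,0.035]]]'; python3 -c "from h import *;look()"
```

```text
time: 5.55
ee_pos: [0.5231, 0.1622, 0.1513]
tcp_rot: [179.9, -0.0, 173.5]
wrist_force: [-0.6, -0.1, -4.4]
opening: 0.023
grasp_force: 108.2
t5.60 s=[0.0599 0.0563] v=-0.071 area=891 tilt_x=0.0006 tilt_y=0.0001 tcp=[0.5231 0.1612 0.1514] tray=[0.6125 0.1509 0.0974] yaw=-6.55
```

```bash
python3 -m crank '[[[-0.02,-0.36,0,0,0,0.035],[-0.02,-0.36,0,0,0,0.035],[-0.02,-0.36,0,0,0,0.035],[-0.02,-0.36,0,0,0,0.035],[-0.02,-0.36,0,0,0,0.035],[-0.02,-0.36,0,0,0,0.035],[-0.02,-0.36,0,0,0,0.035],[-0.02,-0.36,0,0,0,0.035],[-0.02,-0.36,0,0,0,0.035],[-0.02,-0.36,0,0,0,0.035],[-0.02,-0.36,0,0,0,0.035],[-0.02,-0.36,0,0,0,0.035],[-0.02,-0.36,0,0,0,0.035],[-0.02,-0.36,0,0,0,0.035]]]'; python3 -c "from h import *;look()"
```

```text
time: 6.82
ee_pos: [0.5175, 0.0616, 0.1513]
tcp_rot: [179.9, -0.0, 176.9]
wrist_force: [0.2, 0.0, -5.3]
opening: 0.0227
grasp_force: 108.3
t6.87 s=[0.0492 0.0462] v=-0.061 area=780 tilt_x=0.0006 tilt_y=0.0003 tcp=[0.5175 0.0606 0.1513] tray=[0.6073 0.0557 0.0973] yaw=-3.17
```

```bash
python3 -m crank '[[[-0.02,-0.33,0,0,0,0.035],[-0.02,-0.33,0,0,0,0.035],[-0.02,-0.33,0,0,0,0.035],[-0.02,-0.33,0,0,0,0.035],[-0.02,-0.33,0,0,0,0.035],[-0.02,-0.33,0,0,0,0.035],[-0.02,-0.33,0,0,0,0.035],[-0.02,-0.33,0,0,0,0.035],[-0.02,-0.33,0,0,0,0.035],[-0.02,-0.33,0,0,0,0.035],[-0.02,-0.33,0,0,0,0.035],[-0.02,-0.33,0,0,0,0.035],[-0.02,-0.33,0,0,0,0.035],[-0.02,-0.33,0,0,0,0.035]]]'; python3 -c "from h import *;look()"
```

```text
time: 8.08
ee_pos: [0.5119, -0.0307, 0.1513]
tcp_rot: [179.9, -0.0, -179.8]
wrist_force: [-0.5, 0.1, -5.1]
opening: 0.0227
grasp_force: 108.3
t8.13 s=[0.0357 0.0334] v=-0.046 area=814 tilt_x=0.0006 tilt_y=0.0003 tcp=[ 0.5119 -0.0316  0.1513] tray=[ 0.6018 -0.0313  0.0973] yaw=0.20
```

```bash
python3 -m crank '[[[-0.03,-0.32,0,0,0,0.035],[-0.03,-0.32,0,0,0,0.035],[-0.03,-0.32,0,0,0,0.035],[-0.03,-0.32,0,0,0,0.035],[-0.03,-0.32,0,0,0,0.035],[-0.03,-0.32,0,0,0,0.035],[-0.03,-0.32,0,0,0,0.035],[-0.03,-0.32,0,0,0,0.035],[-0.03,-0.32,0,0,0,0.035],[-0.03,-0.32,0,0,0,0.035],[-0.03,-0.32,0,0,0,0.035],[-0.03,-0.32,0,0,0,0.035],[-0.03,-0.32,0,0,0,0.035],[-0.03,-0.32,0,0,0,0.035]]]'; python3 -c "from h import *;look()"
```

```text
time: 9.35
ee_pos: [0.5035, -0.1203, 0.1513]
tcp_rot: [179.9, -0.0, -176.4]
wrist_force: [0.2, 0.6, -5.9]
opening: 0.0224
grasp_force: 108.3
t9.40 s=[0.03   0.0279] v=-0.042 area=709 tilt_x=0.0006 tilt_y=0.0004 tcp=[ 0.5034 -0.1212  0.1513] tray=[ 0.5932 -0.1155  0.0972] yaw=3.57
```

```bash
python3 -m crank '[[[-0.015,-0.27,0,0,0,0.02],[-0.015,-0.27,0,0,0,0.02],[-0.015,-0.27,0,0,0,0.02],[-0.015,-0.27,0,0,0,0.02],[-0.015,-0.27,0,0,0,0.02],[-0.015,-0.27,0,0,0,0.02],[-0.015,-0.27,0,0,0,0.02],[-0.015,-0.27,0,0,0,0.02],[-0.015,-0.27,0,0,0,0.02],[-0.015,-0.27,0,0,0,0.02],[-0.015,-0.27,0,0,0,0.02],[-0.015,-0.27,0,0,0,0.02]]]'; python3 -c "from h import *;look()"
```

```text
time: 10.45
ee_pos: [0.4999, -0.185, 0.1513]
tcp_rot: [179.9, -0.0, -174.8]
wrist_force: [-0.4, 0.8, -5.9]
opening: 0.0229
grasp_force: 108.3
t10.50 s=[0.0211 0.0188] v=-0.045 area=657 tilt_x=0.0007 tilt_y=0.0004 tcp=[ 0.4999 -0.1857  0.1513] tray=[ 0.5895 -0.1775  0.0972] yaw=5.21
```

```bash
python3 -m crank '[[[0,-0.28,0,-0.046,-0.004,0],[0,-0.27,0,0,0,0],[0,-0.25,0,0,0,0],[0,-0.22,0,0,0,0],[0,-0.2,0,0,0,0],[0,-0.18,0,0,0,0],[0,-0.15,0,0,0,0],[0,-0.12,0,0,0,0],[0,-0.1,0,0,0,0],[0,-0.06,0,0,0,0]]]'; python3 -c "from h import *;look()"
```

```text
time: 11.38
ee_pos: [0.5, -0.2213, 0.1513]
tcp_rot: [-179.8, -0.0, -174.8]
wrist_force: [-0.7, -0.0, -5.9]
opening: 0.0228
grasp_force: 108.3
t11.43 s=[0.0156 0.0149] v=-0.015 area=635 tilt_x=-0.0044 tilt_y=0.0003 tcp=[ 0.5    -0.2214  0.1513] tray=[ 0.5896 -0.2134  0.0973] yaw=5.21
```

```bash
python3 -m crank '[[[0,0,0,0.036,0.003,0],[0,0,0,0,0,0],[0,0,0,0,0,0],[0,0,0,0,0,0],[0,0,0,0,0,0],[0,0,0,0,0,0],[0,0,0,0,0,0],[0,0,0,0,0,0],[0,0,0,0,0,0],[0,0,0,0,0,0]]]'; python3 -c "from h import *;look()"
```

```text
time: 12.32
ee_pos: [0.4999, -0.2211, 0.1513]
tcp_rot: [-180.0, -0.0, -174.8]
wrist_force: [0.2, -0.1, -5.9]
opening: 0.0227
grasp_force: 108.3
t12.37 s=[0.0103 0.0104] v=0.002 area=635 tilt_x=0.0000 tilt_y=0.0003 tcp=[ 0.4999 -0.2211  0.1513] tray=[ 0.5895 -0.2129  0.0972] yaw=5.21
```

```bash
python3 -m crank '[[[0,0,0,0,0,0],[0,0,0,0,0,0],[0,0,0,0,0,0],[0,0,0,0,0,0],[0,0,0,0,0,0],[0,0,0,0,0,0],[0,0,0,0,0,0],[0,0,0,0,0,0],[0,0,0,0,0,0],[0,0,0,0,0,0],[0,0,0,0,0,0],[0,0,0,0,0,0],[0,0,0,0,0,0],[0,0,0,0,0,0],[0,0,0,0,0,0],[0,0,0,0,0,0],[0,0,0,0,0,0],[0,0,0,0,0,0]]]'; python3 - <<'E'
from h import *
look();look('top',1)
im=bot.camera('scene');cv2.imwrite('pics/s3.png',cv2.resize(im[130:330,180:480,::-1],None,fx=2.6,fy=2.6,interpolation=cv2.INTER_CUBIC))
E
```

```text
time: 13.92
ee_pos: [0.5, -0.2211, 0.1513]
tcp_rot: [180.0, -0.0, -174.8]
wrist_force: [0.5, -0.1, -5.3]
opening: 0.0227
grasp_force: 108.3
t13.97 s=[0.0104 0.0104] v=-0.001 area=639 tilt_x=-0.0000 tilt_y=0.0003 tcp=[ 0.5    -0.2211  0.1513] tray=[ 0.5896 -0.2129  0.0973] yaw=5.22
t14.02 s=[nan] v=nan area=None tilt_x=0.0000 tilt_y=0.0003 tcp=[ 0.5    -0.2211  0.1513] tray=[ 0.5896 -0.2129  0.0972] yaw=5.22
```

View pics/s3.png

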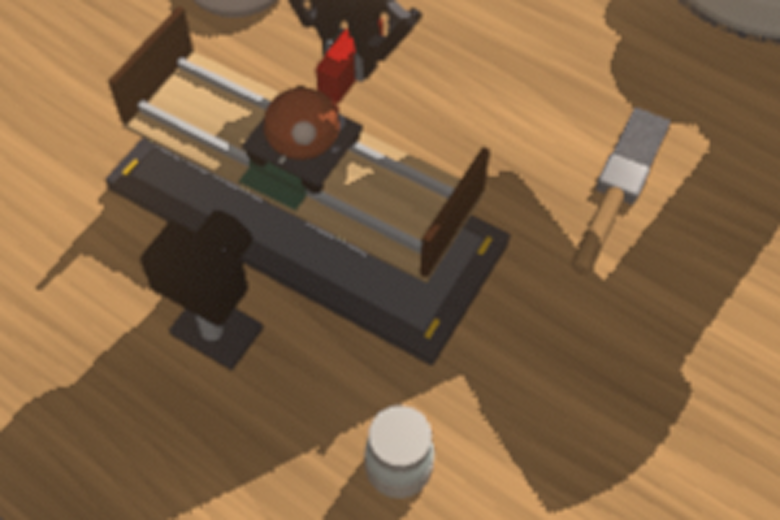

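The trolley sits over the green at about +10 mm, at rest, with the tray level and centred over the stage. Next I lower it slowly.

```bash
python3 -m crank '[[[0,0,-0.04,0,0,0],[0,-0.01,-0.08,0,0,0],[0,-0.01,-0.13,0,0,0],[0,-0.01,-0.13,0,0,0],[0,-0.01,-0.13,0,0,0],[0,-0.01,-0.13,0,0,0],[0,0,-0.13,0,0,0],[0,0,-0.13,0,0,0],[0,0,-0.13,0,0,0],[0,0,-0.13,0,0,0],[0,0,-0.13,0,0,0],[0,0,-0.13,0,0,0],[0,0,-0.13,0,0,0],[0,0,-0.13,0,0,0],[0,0,-0.13,0,0,0],[0,0,-0.13,0,0,0],[0,0,-0.13,0,0,0],[0,0,-0.13,0,0,0],[0,0,-0.1,0,0,0],[0,0,-0.1,0,0,0]]]'; python3 -c "from h import *;look()"
```

```text
time: 15.78
ee_pos: [0.4999, -0.2221, 0.103]
tcp_rot: [180.0, -0.0, -174.8]
wrist_force: [-0.3, -1.3, -4.8]
opening: 0.0229
grasp_force: 108.3
t15.83 s=[0.0104 0.0104] v=0.000 area=601 tilt_x=0.0002 tilt_y=0.0007 tcp=[ 0.4998 -0.222   0.1027] tray=[ 0.5894 -0.2138  0.0486] yaw=5.21
```

```bash
python3 -m crank '[[[0,0,-0.1,0,0,0],[0,0,-0.1,0,0,0],[0,0,-0.1,0,0,0],[0,0,-0.1,0,0,0],[0,0,-0.1,0,0,0],[0,0,-0.1,0,0,0],[0,0,-0.1,0,0,0],[0,0,-0.1,0,0,0],[0,0,-0.1,0,0,0],[0,0,-0.1,0,0,0],[0,0,-0.1,0,0,0],[0,0,-0.08,0,0,0],[0,0,-0.06,0,0,0],[0,0,-0.03,0,0,0],[0,0,0,0,0,0]]]'; python3 -c "from h import *;look()"
```

```text
time: 17.13
ee_pos: [0.4999, -0.2221, 0.0777]
tcp_rot: [180.0, -0.0, -174.8]
wrist_force: [-0.6, -0.4, -4.6]
opening: 0.0228
grasp_force: 108.3
t17.18 s=[0.0108 0.0108] v=0.001 area=570 tilt_x=-0.0000 tilt_y=0.0003 tcp=[ 0.5    -0.2221  0.0779] tray=[ 0.5896 -0.2139  0.0239] yaw=5.21
```

```bash
python3 -m crank '[[[0,0,-0.04,0,0,0],[0,0,-0.04,0,0,0],[0,0,-0.04,0,0,0],[0,0,-0.03,0,0,0],[0,0,-0.03,0,0,0],[0,0,-0.02,0,0,0],[0,0,0,0,0,0],[0,0,0,0,0,0]]]'; python3 -c "from h import *;look()"
```

```text
time: 17.9
ee_pos: [0.5001, -0.2221, 0.0742]
tcp_rot: [-180.0, 0.0, -174.8]
wrist_force: [-2.9, 0.7, -2.0]
opening: 0.023
grasp_force: 108.8
t17.95 s=[0.0105 0.0106] v=0.001 area=564 tilt_x=-0.0001 tilt_y=-0.0001 tcp=[ 0.5001 -0.2221  0.0742] tray=[ 0.5897 -0.2139  0.0202] yaw=5.22
```

```bash
python3 -m crank '[[[0,0,-0.03,0,0,0],[0,0,0,0,0,0],[0,0,0,0,0,0]]]' && python3 -m crank '[[[0,0,0,0,0,0],[0,0,0,0,0,0],[0,0,0,0,0,0],[0,0,0,0,0,0],[0,0,0,0,0,0],[0,0,0,0,0,0]]]' 1; python3 -c "from h import *;look()"
```

```text
time: 18.25
ee_pos: [0.5001, -0.2221, 0.0741]
tcp_rot: [-180.0, 0.0, -174.8]
wrist_force: [-4.8, 1.4, 5.6]
opening: 0.0228
grasp_force: 109.8
time: 18.75
ee_pos: [0.5001, -0.2221, 0.0733]
tcp_rot: [-180.0, -0.0, -174.8]
wrist_force: [0.5, 0.5, 0.4]
opening: 0.0852
grasp_force: 0.0
t18.80 s=[0.01 0.01] v=-0.001 area=556 tilt_x=-0.0001 tilt_y=0.0002 tcp=[ 0.5    -0.2221  0.0733] tray=[ 0.5896 -0.2139  0.0192] yaw=5.22
```

```bash
python3 -m crank '[[[0,0,0.2,0,0,0],[0,0,0.5,0,0,0],[0,0,0.8,0,0,0],[0,0,0.8,0,0,0],[0,0,0.8,0,0,0],[0,0,0.8,0,0,0],[0,0,0.8,0,0,0],[-0.5,0,0.8,0,0,0],[-0.5,0,0.8,0,0,0],[-0.5,0,0.3,0,0,0],[-0.5,0,0,0,0,0],[0,0,0,0,0,0],[0,0,0,0,0,0]]]'; python3 - <<'E'
from h import *
im=bot.camera('scene');im2=bot.camera('top')
a=cv2.resize(im[130:330,180:480,::-1],(780,520))
cv2.imwrite('pics/f.png',cv2.resize(np.hstack([im[130:330,180:480],im2[110:310,200:500]])[:,:,::-1],(798,266*1),interpolation=cv2.INTER_CUBIC))
E
```

```text
time: 19.93
ee_pos: [0.4595, -0.2221, 0.2047]
tcp_rot: [180.0, -0.0, -174.8]
wrist_force: [0.2, -0.1, 0.2]
opening: 0.0855
grasp_force: 0.0
```

View pics/f.png

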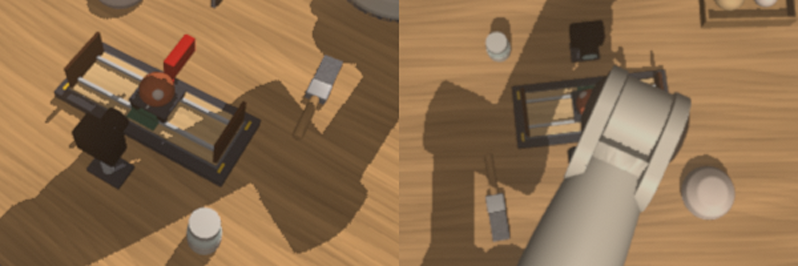

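The tray stands square between the yellow marks with the trolley over the green. The gripper is clear, and the jar, brush and skull cap are where they were.

```bash
python3 -c "
from workcell import bot
print(bot.job_done())"
```

```text
the job is handed in; nothing more can be done
None
```

The job is handed in after about 20 s of the 61 s allowed: by my camera measurements the tray stands flat and square between the yellow marks, released, with the trolley at rest about 10 mm from the middle of the green; no verdict was shown.

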